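Free the wedged parts caddy from its carton

ROBOT

A 6-joint arm with a two-finger parallel gripper is mounted at the origin on the work surface. World frame = base frame: x ahead of the robot, y to its left, z up, the work surface at z = 0. Lengths are in m, angles in degrees, forces in N, time in s.
With the tool pointing down it reaches from about 0.4 to 0.825 m from the base axis. Payload 7 kg.
Tool frame: the origin (TCP) lies between the finger pads; the fingertips stand ctrl.nose_length ahead of it and the grasp point (between the pads) lies 2 mm behind it (ctrl.nose_length is the distance from the TCP to the fingertips, in m); z points along the fingers, y is the line along which they close (so a half turn about z gives the same grasp; the last joint's range is limited). The gripper opens to 88 mm and grips with 3 to 60 N. Pads are 19 mm wide; open, the fingers measure 130 mm over their backs; the gripper's body (78 mm by 193 mm) begins 47 mm behind the grasp point.
Start: joints at [-60.384, 20.546, 0.682, 0, -70.136, -16.507], TCP at [0.153, -0.657, 0.244] pointing down, gripper open.
Joint ranges: [-176.03, 176.03], [-82.01, 121.73], [-58.28, 71.71], [-173.87, 95.51], [-174.79, -0.11], [-173.66, 173.66]. Speed limits (degrees/s): [136.94, 136.94, 172.46, 180, 180, 180].

INTERFACE

Orientations are given as [roll, pitch, yaw] about the fixed x, y, z axes, in that order (R = Rz(yaw) Ry(pitch) Rx(roll)).
In Python, from plant import ctrl gives the robot as it stands.
- The arm moves only by the tool apply_moves, never from a script. Its argument "commands" is a list of rows, each a list of 3 entries, a list of its own where there are three numbers: the shift along the world's x, y, z in cm, then the turn about the world's z in rad, then the closure, from 0 (fully open) to 1 (shut). In form: [[[x, y, z], turn, jaw], ...]. A call has 1 to 20 rows; each row is the pose to reach, as a shift and turn from the pose commanded when the call began; what a row does not reach only later rows make up. A row lasts 1/12 s, in which the tool goes at most 41.7 mm and 7.16 degrees, less where a joint would pass 70% of its speed; a pose out of reach is approached as far as the arm can. A call with a gripper value outside its range is refused whole. The fingers move at their own pace and stop on an object; the grip force is fixed at half the most. Time passes only in rows, so rows that repeat a pose let the fingers close. It gives the time, the measured TCP pose, the force, the opening and the grip force at its end, in the units of the state.
- ctrl.get_obs(): the state, without advancing time (a new reading comes with each control period).
- ctrl.snapshot(name): name is "scene" or "top" or "wrist"; returns a dict with "img" (480x640x3 uint8, red, green, blue), "fx", "fy", "cx", "cy" (pixels), "dist_coeffs" ([k1, k2, p1, p2, k3] as OpenCV has them; the pictures are not rectified), "T" (4x4, takes a point from camera to world coordinates). Camera axes: x right, y up, looking along -z (the intrinsics and any distortion apply to the point x, -y, -z); pixel columns grow to the right and rows downward; lengths in m; the calibration is good to about 2 mm. A picture is of the moment at which its call begins. There is no depth.
- ctrl.close_job(): hands the job in; it is judged then, once.
Trained networks look in a picture, given as the dict that the camera call returned (one of the last four; its "shot" number tells which), for a name from the list of things; names that differ only in an ending like _2 or _b are one class to them, and where a whole thing is asked for, a point or a joint stands for the part that bears it (a point fixed in the world has none). Each returns a list of dicts, best first, with "score" (0 to 1); they miss things now and then, are a little off and sometimes report something else, mostly with a low value. They report only what shows in the picture. A call takes as long as a camera call. They do not tell look-alikes from the thing itself.
- ctrl.search_frame(picture, target): "at" ([column, row] in pixels, amid what is visible of it).
- ctrl.spot_point(picture, target): "at" ([column, row] in pixels: a listed point, or the origin of a listed thing).
The state is a dict: "clock": time; "joint_pos": joint angles; "qvel": joint speeds; "tau": joint torques, N m; "tool_pos": TCP position; "orientation": TCP orientation; "force": force on the tool from outside, world axes, zero at the start; "moment": the same for the moment, N m; "opening": finger opening in m; "gripper_force": force on a finger pad.
Only numpy, scipy, OpenCV 4.12 (cv2) and the standard library are available. Lean on these libraries where they do the work, as an engineer would, in place of code of your own. Each camera call takes 0.05 s, during which the arm holds its last target. There are 200 camera calls.

TASK

One of the two black parts caddies has dropped askew into its carton and its corners are caught under the folded-in edges. Take it by its grip tab, turn it level while it is still inside the carton, then lift it straight out and set it down gently, upright, on the middle of the plywood board. Leave the other caddy, which sits level in its carton, where it is.

Things in the scene. Friction and masses are not known exactly. Their poses are not given: they have to be found in the camera images.
- caddy: Wedged caddy, 0.3-0.6 kg: black open tub, 110 (x) x 90 (y) x 90 mm high, with a central grip tab, 40 mm along x, 14 mm thick along y, rising 90 to 136 mm above the underside. Origin: centre of underside, z up out of it. Starts tilted 30 deg about y: -x end low (about the robot's side), +x end propped on a pipe, tab leaning to -x. Pinch the tab's flat faces (along y) to turn it.
- carton: Its fixed cardboard carton, 160 x 160 x 121 mm, 5 mm walls and floor, x along the caddy's. Top edges of the two x ends fold in 10 mm (underside 116 mm up): opening 130 mm in x, 150 in y. A fixed pipe lies inside along y at x +45 mm, top 45 mm up; the level caddy passes over it. Caddy spans 140 mm in x tilted, 110 level. Origin: centre of underside, z up.
- board: The plywood board, 200 x 200 x 12 mm, fixed flat on the table. Origin: centre of its underside; the top is 12 mm above it.
- caddy2: The other caddy, to be left alone: same make and size as the wedged one, standing level in a second, like carton without a pipe (tab top 141 mm above the table). Origin: centre of its underside.
Things that resemble listed ones, but are neither listed nor needed, are in the scene too. What is shaped like the caddy but orange or turquoise is not meant.

How it is judged (in metres and radians):
On the way:
1. the wedged caddy is turned level (within 12 degrees) while its underside is still below the carton's rim (angle between caddy's own z axis and vertical below 0.21 rad and z of caddy in the frame of carton below 0.115 m and horizontal distance between caddy and carton below 0.04 m), for 0.1 s.
At the end, for the whole second after the job is handed in: The caddy that was wedged stands at rest and upright (within 6 degrees) on the plywood board, its middle within 45 mm of the board's middle (horizontal distance between caddy and board below 0.045 m and z of caddy in the frame of board between 0.008 and 0.017 m and angle between caddy's own z axis and vertical below 0.1 rad and linear speed of caddy below 0.02 m/s); the robot touches nothing.
It fails at once if the other caddy is moved more than 20 mm (distance of caddy2 from where it was at the start of the episode above 0.02 m).
It fails at once if the caddy is dropped (falls freely faster than 0.6 m/s, about 20 mm of fall) (contact force between the fingers and caddy below 0.5 N and linear speed of caddy above 0.6 m/s).
It also fails if it takes over 45 s, if anything falls off the work surface, if the arm or the gripper's body presses on something with over 40 N, if the wrist force passes 120 N, or if a joint passes its speed limit or range.

## Working session

There is one attempt and no reset: what is moved stays moved. The work goes in short steps, Python scripts to look and compute and a tool call to move; the robot and the scene stay as the last step left them, time stands still between calls to the robot, and variables do not carry over. Pictures are saved under pics/ and viewed, at most 13 in all, crops included, and the job is handed in when it is done.

Besides the shell and the picture viewer there is one more tool, called after "Request:" as name(argument=value, ...) on one line, values as JSON. apply_moves: Moves the arm, as the interface text tells. Its arguments: {"type":"object","properties":{"commands":{"type":"array"}},"required":["commands"]}

```bash
mkdir -p pics; cat > h.py <<'E'
import numpy as np, cv2
from plant import ctrl
def snap(n,f=None):
    s=ctrl.snapshot(n)
    if f: cv2.imwrite('pics/'+f,cv2.cvtColor(s['img'],cv2.COLOR_RGB2BGR))
    return s
def K(s): return np.array([[s['fx'],0,s['cx']],[0,s['fy'],s['cy']],[0,0,1.]]),np.array(s['dist_coeffs'],float)
def ray(s,p):
    k,d=K(s); u=cv2.undistortPoints(np.array([[p]],float),k,d)[0,0]
    T=np.array(s['T']); return T[:3,3],T[:3,:3]@np.array([u[0],-u[1],-1])
def at(s,p,z):
    o,r=ray(s,p); return (o+r*(z-o[2])/r[2]).round(4)
def proj(s,P):
    k,d=K(s);T=np.array(s['T']);q=(np.atleast_2d(P)-T[:3,3])@T[:3,:3]
    q=q*[1,-1,-1]; return cv2.projectPoints(q,np.zeros(3),np.zeros(3),k,d)[0][:,0].round(1)
E
python3 - <<'E'
from h import *
o=ctrl.get_obs(); print({k:np.round(o[k],3).tolist() for k in('clock','tool_pos','orientation','force','opening')},ctrl.nose_length)
for n in('top','scene'):
    s=snap(n,n+'1.png'); print(n,np.round(s['T'],3).tolist(),s['fx'],s['dist_coeffs'])
    for t in('caddy','carton','board'):
        for f in(ctrl.search_frame,ctrl.spot_point):
            print(t,[(np.round(d['at']).tolist(),round(d['score'],2)) for d in f(s,t)])
E
```

```text
{'clock': 0.0, 'tool_pos': [0.153, -0.657, 0.243], 'orientation': [179.905, -0.007, -166.897], 'force': [0.33, 0.008, 0.696], 'opening': 0.087} 0.017
top [[-0.01, 0.998, -0.061, 0.347], [-1.0, -0.009, 0.006, -0.006], [0.006, 0.061, 0.998, 1.126], [0.0, 0.0, 0.0, 1.0]] 504.7870897888459 [-0.06454497  0.          0.          0.          0.        ]
caddy [([465.0, 176.0], 0.8), ([320.0, 278.0], 0.77), ([315.0, 178.0], 0.66), ([178.0, 288.0], 0.57)]
caddy [([455.0, 183.0], 0.9), ([447.0, 268.0], 0.75), ([183.0, 311.0], 0.66), ([345.0, 268.0], 0.63)]
carton [([292.0, 184.0], 0.7)]
carton []
board [([170.0, 176.0], 0.97)]
board [([175.0, 177.0], 0.98)]
scene [[-0.301, -0.632, 0.714, 1.174], [0.954, -0.203, 0.222, 0.235], [0.004, 0.748, 0.664, 0.736], [0.0, 0.0, 0.0, 1.0]] 516.251992387603 [-0.15428591  0.          0.          0.          0.        ]
caddy [([154.0, 232.0], 0.97), ([332.0, 214.0], 0.77), ([479.0, 236.0], 0.58), ([234.0, 190.0], 0.57)]
caddy [([476.0, 225.0], 0.66), ([306.0, 297.0], 0.63), ([215.0, 196.0], 0.63)]
carton [([302.0, 289.0], 0.66)]
carton [([309.0, 299.0], 0.73)]
board [([475.0, 356.0], 0.77)]
board [([474.0, 351.0], 0.81)]
```

View pics/top1.png

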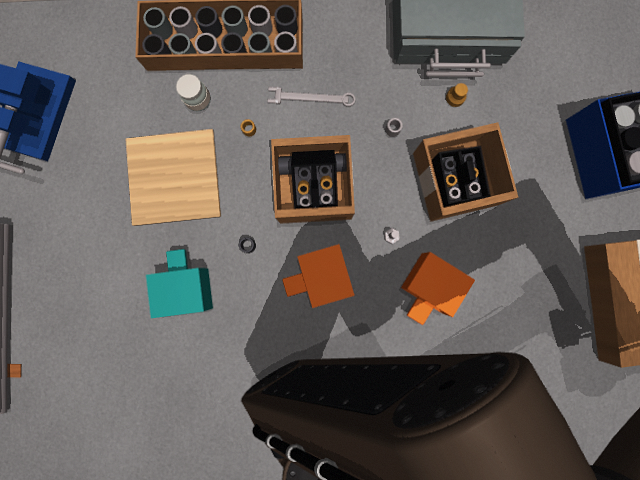

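View pics/scene1.png

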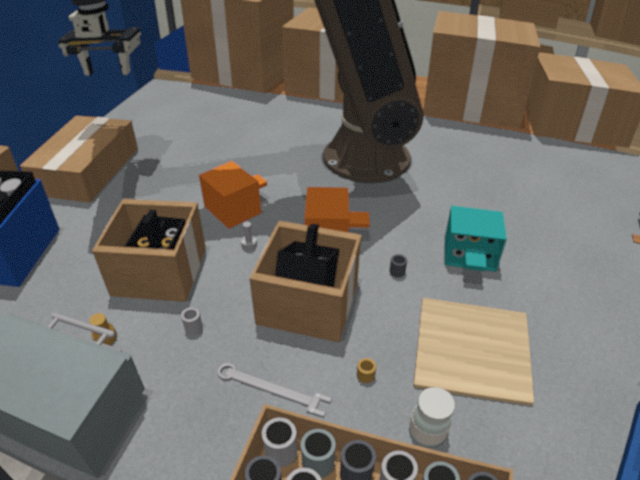

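The candidates are black (313,180), black (465,170), orange (325,275), orange (437,288) and turquoise (180,290) in the top view. The one at (313,180) fits: it is black, a pipe shows in its carton, and its tab leans towards the robot. The other black one sits level at (465,170) with no pipe. I'll confirm in an enlarged crop.

```bash
python3 - <<'E'
from h import *
a=cv2.imread('pics/top1.png')[125:230,260:365]; b=cv2.imread('pics/scene1.png')[215:345,245:370]
cv2.imwrite('pics/crop1.png',np.hstack([cv2.resize(a,(400,400),interpolation=2),cv2.resize(b,(385,400),interpolation=2)]))
s=snap('top')
for p in [(271,139),(351,136),(355,218),(274,221)]: print(at(s,p,.121))
print('board',[at(s,p,.012) for p in [(126,138),(213,129),(220,216),(132,225)]])
print('c2',[at(s,p,.121) for p in [(424,139),(500,125),(517,196),(437,218)]])
E
```

```text
[0.6165 0.0979 0.121 ]
[ 0.6213 -0.0642  0.121 ]
[ 0.4541 -0.07    0.121 ]
[0.4496 0.0921 0.121 ]
board [array([0.653 , 0.4384, 0.012 ]), array([0.6704, 0.2401, 0.012 ]), array([0.473 , 0.2228, 0.012 ]), array([0.455 , 0.4206, 0.012 ])]
c2 [array([ 0.6144, -0.2126,  0.121 ]), array([ 0.6436, -0.3705,  0.121 ]), array([ 0.4965, -0.4001,  0.121 ]), array([ 0.4528, -0.2349,  0.121 ])]
```

View pics/crop1.png

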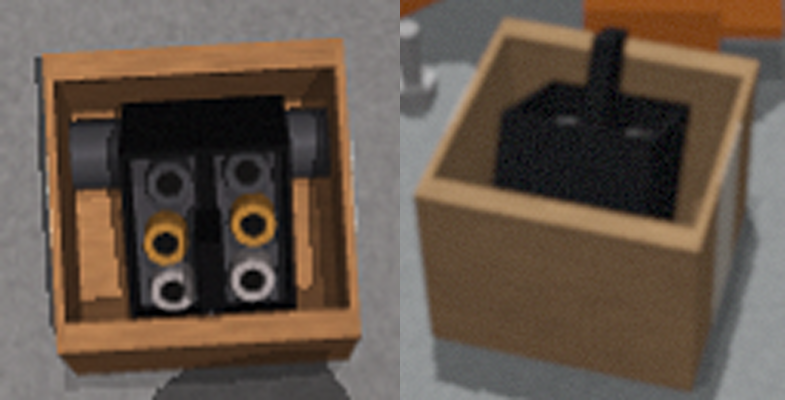

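The crop confirms the target. The pipe ends show at (90,150) and (305,150), the caddy's +x end sits high on the pipe, and the tab runs down the middle at about crop x 205 and sticks up in the scene view.

```bash
python3 - <<'E'
from h import *
s=snap('top'); q=snap('scene')
c=np.array([at(s,p,.121) for p in [(271,139.4),(349.2,135.5),(355,213),(275,217.4)]]); print(c, c.mean(0))
C=c.mean(0); d=c[0]-c[3]+c[1]-c[2]; y1=np.degrees(np.arctan2(d[1],d[0])); d=c[0]-c[1]+c[3]-c[2]; y2=np.degrees(np.arctan2(-d[0],d[1])); print(y1,y2)
a=np.radians((y1+y2)/2); R=np.array([[np.cos(a),-np.sin(a)],[np.sin(a),np.cos(a)]])
W=lambda x,y,z: np.r_[C[:2]+R@[x,y],z]
for n,P in dict(tabtop=W(-.046,0,.150),tabtopR=W(-.029,0,.16),tabtopL=W(-.063,0,.140),tubhiL=W(.025,.045,.138),tubhiR=W(.025,-.045,.138),lowL=W(-.07,.045,.083),rim=W(.08,.08,.121),rim2=W(-.08,-.08,.121)).items(): print(n,P.round(4),proj(s,P),proj(q,P))
print('grasp',W(-.036,0,.135))
E
```

```text
[[ 0.6157  0.0979  0.121 ]
 [ 0.6224 -0.0605  0.121 ]
 [ 0.4642 -0.0701  0.121 ]
 [ 0.4568  0.0901  0.121 ]] [0.539775 0.01435  0.121   ]
3.1408003033446654 2.534035396237246
tabtop [0.4938 0.0121 0.15  ] [[313.6 196.5]] [[314.  225.5]]
tabtopR [0.5108 0.0129 0.16  ] [[313. 187.]] [[311.4 227. ]]
tabtopL [0.4769 0.0112 0.14  ] [[314.2 205.8]] [[316.4 224. ]]
tubhiL [0.5625 0.0605 0.138 ] [[289.  163.3]] [[328.7 261.1]]
tubhiR [ 0.567  -0.0294  0.138 ] [[334.3 160.7]] [[278.  251.8]]
lowL [0.4676 0.0558 0.083 ] [[293.2 214. ]] [[340.3 249. ]]
rim [0.6157 0.0982 0.121 ] [[270.9 139.4]] [[341.2 294.9]]
rim2 [ 0.4638 -0.0695  0.121 ] [[354.7 213.2]] [[278.2 219.5]]
grasp [0.50381914 0.01256793 0.135     ]
```

Request:
apply_moves(commands=[[[0,2,2],-0.1,0],[[2,5,2],-0.195,0],[[5,9,2],-0.195,0.3],[[7,13,2],-0.195,0.4],[[9,17,2],-0.195,0.4],[[11,21,2],-0.195,0.4],[[13,25,2],-0.195,0.4],[[15,29,2],-0.195,0.4],[[17,33,2],-0.195,0.4],[[19,37,2],-0.195,0.4],[[21,41,2],-0.195,0.4],[[23,45,2],-0.195,0.4],[[25,49,2],-0.195,0.4],[[27,53,2],-0.195,0.4],[[29,57,2],-0.195,0.4],[[31,60,2],-0.195,0.4],[[33,63,2],-0.195,0.4],[[34,65,2],-0.195,0.4],[[35,67,2],-0.195,0.4],[[35,67,2],-0.195,0.4]])

```text
clock: 2.52
tool_pos: [0.5058, 0.0172, 0.2633]
orientation: [180.0, 0.1, -177.9]
force: [0.2, -0.7, 0.8]
opening: 0.0526
gripper_force: 0.0
```

Request:
apply_moves(commands=[[[0,0,0],0,0.4],[[0,-0.4,-3],0,0.4],[[0,-0.4,-5],0,0.4],[[0,-0.4,-7],0,0.4],[[0,-0.4,-8],0,0.4],[[0,-0.4,-8],0,0.4]])

```text
clock: 3.02
tool_pos: [0.5014, 0.0074, 0.1817]
orientation: [-179.9, -0.2, -178.1]
force: [-0.9, 0.3, -0.6]
opening: 0.0526
gripper_force: 0.0
```

```bash
python3 - <<'E'
from h import *
s=snap('scene'); w=snap('wrist'); o=ctrl.get_obs(); print(o['tool_pos'],o['orientation'],o['force'])
f=lambda s:cv2.cvtColor(s['img'],cv2.COLOR_RGB2BGR)
cv2.imwrite('pics/p2.png',np.hstack([cv2.resize(f(s)[150:350,220:400],(360,400)),cv2.resize(f(w),(440,400))]))
E
```

```text
[0.50329432 0.00807623 0.18432599] [-1.79982714e+02  2.89998995e-02 -1.78087454e+02] [0.45663658 0.49446822 0.8931014 ]
```

View pics/p2.png

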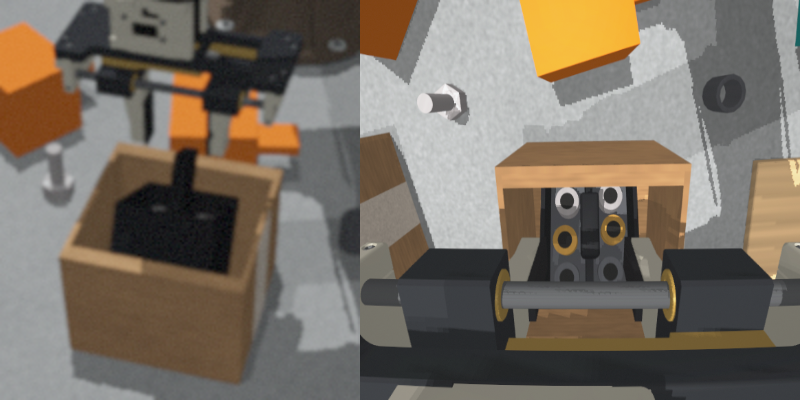

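Scene half of the picture: the tab at (184,175) lies between the fingers at (143,125) and (217,125). Wrist half: the tab at (590,220) is centred in the gap, which centres at 585. I'll go down and close.

Request:
apply_moves(commands=[[[0,0.1,-1.5],0,0.4],[[0,0.1,-3],0,0.4],[[0,0.1,-4],0,0.4],[[0,0.1,-4.7],0,0.4],[[0,0.1,-4.9],0,0.4],[[0,0.1,-4.9],0,0.4]])

```text
clock: 3.62
tool_pos: [0.5032, 0.0095, 0.1347]
orientation: [-180.0, -0.0, -178.1]
force: [-0.2, -0.7, -0.8]
opening: 0.0525
gripper_force: 0.0
```

Request:
apply_moves(commands=[[[0,0,0],0,0.7],[[0,0,0],0,0.8],[[0,0,0],0,0.9],[[0,0,0],0,1],[[0,0,0],0,1],[[0,0,0],0,1],[[0,0,0],0,1],[[0,0,0],0,1]])

```text
clock: 4.28
tool_pos: [0.5031, 0.0097, 0.1345]
orientation: [180.0, -0.0, -178.1]
force: [0.9, 0.7, -0.7]
opening: 0.0138
gripper_force: 30.0
```

Request:
apply_moves(commands=[[[0,0,0.4],0,1],[[0.2,0,0.7],0,1],[[0.6,0,1.0],0,1],[[0.9,0,1.2],0,1],[[1.2,0.1,1.4],0,1],[[1.5,0.1,1.6],0,1],[[1.8,0.1,1.8],0,1],[[2.0,0.1,1.9],0,1],[[2.0,0.1,1.9],0,1]])

```text
clock: 5.03
tool_pos: [0.5184, 0.0092, 0.1525]
orientation: [-179.9, -0.6, -178.1]
force: [-15.8, 0.5, 5.8]
opening: 0.0139
gripper_force: 30.0
```

```bash
python3 - <<'E'
from h import *
s=snap('scene'); w=snap('top'); o=ctrl.get_obs(); print(o['tool_pos'],o['force'],o['moment'])
f=lambda s:cv2.cvtColor(s['img'],cv2.COLOR_RGB2BGR)
cv2.imwrite('pics/p3.png',np.hstack([cv2.resize(f(s)[150:350,220:400],(360,400)),cv2.resize(f(w)[120:240,250:370],(400,400))]))
E
```

```text
[0.51827401 0.00924795 0.15238402] [-15.66684297  -0.47906987   6.85691602] [0.16119466 6.02086718 0.32277774]
```

View pics/p3.png

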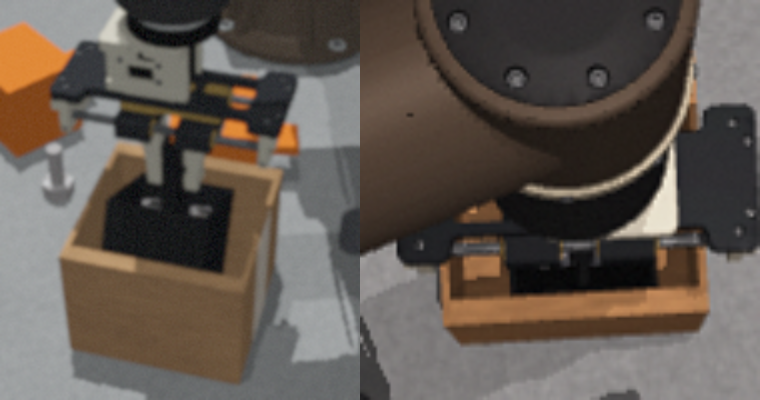

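The caddy has begun turning, though the wall pushes back with 16 N and the pipe pushes up. I'll raise it a little before pushing on.

Request:
apply_moves(commands=[[[0,0,0.3],0,1],[[0,0,0.6],0,1],[[0,0,0.6],0,1]])

```text
clock: 5.38
tool_pos: [0.522, 0.0101, 0.1594]
orientation: [-180.0, -0.2, -178.1]
force: [-6.6, -2.1, -1.3]
opening: 0.0139
gripper_force: 30.0
```

Request:
apply_moves(commands=[[[0.2,0,0.2],0,1],[[0.5,0,0.4],0,1],[[0.5,0,0.4],0,1]])

```text
clock: 5.63
tool_pos: [0.5266, 0.01, 0.1635]
orientation: [-179.9, -0.2, -178.1]
force: [-9.1, -1.7, 2.3]
opening: 0.0142
gripper_force: 30.0
```

Request:
apply_moves(commands=[[[0.2,0,0.2],0,1],[[0.4,0,0.3],0,1],[[0.7,0,0.4],0,1],[[1.0,0,0.5],0,1],[[1.0,0,0.5],0,1]])

```text
clock: 6.05
tool_pos: [0.5369, 0.0101, 0.1686]
orientation: [-179.9, -0.2, -178.1]
force: [-8.0, 0.1, 1.8]
opening: 0.0138
gripper_force: 30.0
```

```bash
python3 - <<'E'
from h import *
s=snap('scene'); w=snap('wrist'); o=ctrl.get_obs(); print(o['tool_pos'],o['force'],o['moment'])
f=lambda s:cv2.cvtColor(s['img'],cv2.COLOR_RGB2BGR)
cv2.imwrite('pics/p4.png',np.hstack([cv2.resize(f(s)[190:350,220:380],(400,400)),cv2.resize(f(w)[100:380,120:520],(400,400))]))
E
```

```text
[0.53688176 0.01015656 0.16851458] [-8.470658   -0.84979962  1.16146878] [-0.08004039  3.23122181  0.23499297]
```

View pics/p4.png

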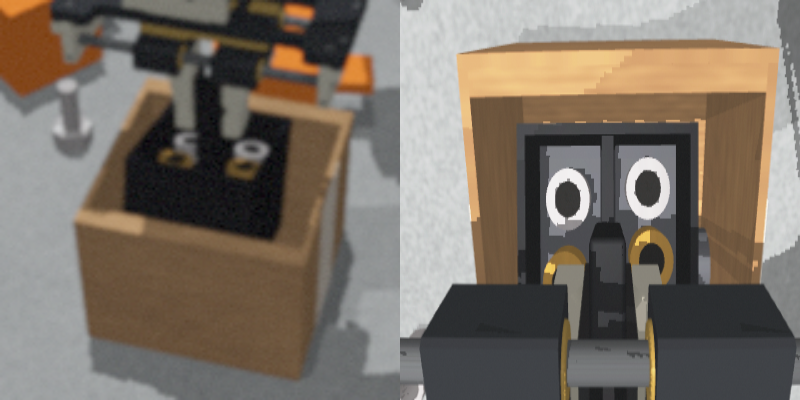

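It's now close to level: in the scene half the parts inside are visible from the front at (175,150) and (250,150), and in the wrist half the tub's near edge has come up. I'll keep pushing.

Request:
apply_moves(commands=[[[0.3,0,0.1],0,1],[[0.7,0,0.2],0,1],[[1.1,0.1,0.2],0,1],[[1.4,0.1,0.3],0,1],[[1.4,0.1,0.3],0,1]])

```text
clock: 6.57
tool_pos: [0.5493, 0.0108, 0.1707]
orientation: [-179.9, -0.4, -178.1]
force: [-12.0, -0.5, 1.4]
opening: 0.0139
gripper_force: 30.0
```

```bash
python3 - <<'E'
from h import *
s=snap('scene'); w=snap('wrist'); o=ctrl.get_obs(); print(o['tool_pos'],o['force'],o['moment'])
f=lambda s:cv2.cvtColor(s['img'],cv2.COLOR_RGB2BGR)
cv2.imwrite('pics/p5.png',np.hstack([cv2.resize(f(s)[190:350,220:380],(400,400)),cv2.resize(f(w)[100:380,120:520],(400,400))]))
E
```

```text
[0.5492363  0.01080469 0.17058988] [-10.51557839  -0.90737676   0.68940661] [-0.14728386  4.45847482  0.28375219]
```

View pics/p5.png

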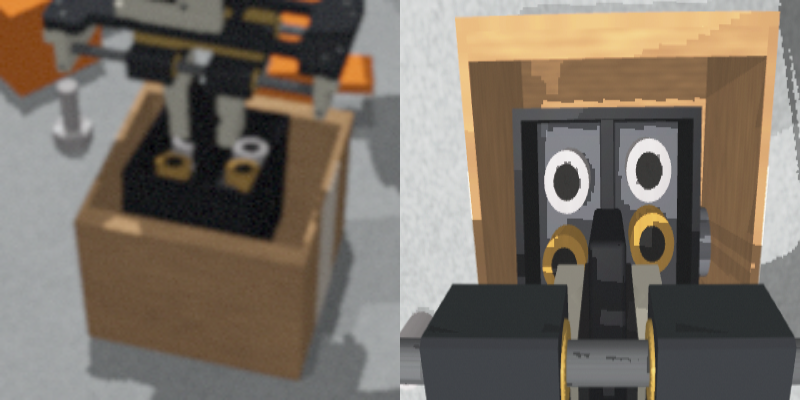

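```bash
python3 - <<'E'
from h import *
from scipy.optimize import minimize_scalar
w=snap('wrist'); A,B=(232,177),(422,175.6)
z=minimize_scalar(lambda z:(np.linalg.norm(at(w,A,z)-at(w,B,z))-.09)**2,bounds=(.0,.2),method='bounded').x
G=np.array(ctrl.get_obs()['tool_pos']); a,b=at(w,A,z),at(w,B,z); m=(a+b)/2; print(z,a,b,'rel',m-G)
for h in(.105,.110,.115,.120,.125):
  for t in(0,5,10,15):
    c,s_=np.cos(np.radians(t)),np.sin(np.radians(t)); v=np.array([-55*c-(90-h*1e3)*s_, -55*s_+(90-h*1e3)*c])/1e3
    P=[G+[v[0],y,v[1]+.002] for y in(.045,-.045)]; print(h,t,proj(w,np.array(P)).tolist())
E
```

```text
0.13451168831483082 [ 0.4926 -0.0364  0.1345] [0.4889 0.0535 0.1345] rel [-0.05848048 -0.00225693 -0.03609969]
0.105 0 [[439.4, 196.6], [223.8, 189.3]]
0.105 5 [[435.9, 197.8], [226.9, 190.8]]
0.105 10 [[432.5, 200.0], [229.8, 193.2]]
0.105 15 [[429.4, 202.9], [232.4, 196.3]]
0.11 0 [[436.1, 194.2], [226.9, 187.2]]
0.11 5 [[432.7, 196.5], [229.9, 189.7]]
0.11 10 [[429.4, 199.6], [232.6, 193.0]]
0.11 15 [[426.4, 203.4], [235.1, 197.0]]
0.115 0 [[433.0, 192.1], [229.8, 185.2]]
0.115 5 [[429.7, 195.3], [232.7, 188.6]]
0.115 10 [[426.5, 199.2], [235.2, 192.8]]
0.115 15 [[423.6, 203.9], [237.6, 197.6]]
0.12 0 [[430.1, 190.0], [232.6, 183.3]]
0.12 5 [[426.8, 194.1], [235.3, 187.6]]
0.12 10 [[423.8, 198.9], [237.7, 192.6]]
0.12 15 [[421.0, 204.3], [239.9, 198.2]]
0.125 0 [[427.3, 188.0], [235.2, 181.5]]
0.125 5 [[424.1, 193.0], [237.8, 186.7]]
0.125 10 [[421.2, 198.6], [240.1, 192.5]]
0.125 15 [[418.5, 204.7], [242.2, 198.8]]
```

The wrist measurement puts the −x tub edge where a level caddy would have it. I'll back off from the flap, lift partway with the underside still inside, and check the tilt.

Request:
apply_moves(commands=[[[-0.4,0,0.1],0,1],[[-0.7,0,0.2],0,1],[[-0.7,0,0.8],0,1],[[-0.7,0,1.6],0,1],[[-0.7,0,2.4],0,1],[[-0.7,0,3.2],0,1],[[-0.7,0,4],0,1],[[-0.7,0,4],0,1]])

```text
clock: 7.38
tool_pos: [0.5453, 0.0114, 0.2136]
orientation: [-180.0, 0.1, -178.0]
force: [-6.7, -1.0, -0.5]
opening: 0.0137
gripper_force: 30.0
```

```bash
python3 - <<'E'
from h import *
s=snap('scene'); w=snap('wrist'); o=ctrl.get_obs(); print(o['tool_pos'],o['force'],o['moment'])
f=lambda s:cv2.cvtColor(s['img'],cv2.COLOR_RGB2BGR)
g=f(s)[170:330,220:380]; g=cv2.convertScaleAbs(g,alpha=1.8,beta=10)
cv2.imwrite('pics/p6.png',np.hstack([cv2.resize(g,(400,400),interpolation=2),cv2.resize(f(w)[100:380,120:520],(400,400))]))
G=np.array(o['tool_pos'])
for t in (-5,0,5,10):
  c,n=np.cos(np.radians(t)),np.sin(np.radians(t))
  P=[G+[-.004+x*c-(z-.12)*n,y+.05*x-.002,x*n+(z-.12)*c] for x,y,z in[(.055,.045,.09),(.055,-.045,.09),(.055,.045,.04),(.055,-.045,.04),(-.055,.045,.09)]]
  print(t,((proj(s,np.array(P))-[220,170])*2.5).round().tolist())
E
```

```text
[0.54531786 0.01152127 0.21270183] [-4.19479065 -0.04784484 -1.71878293] [-0.18788939  1.9418015   0.14213557]
-5 [[254.0, 212.0], [123.0, 184.0], [255.0, 263.0], [130.0, 235.0], [293.0, 100.0]]
0 [[252.0, 210.0], [121.0, 182.0], [252.0, 266.0], [125.0, 237.0], [292.0, 107.0]]
5 [[252.0, 207.0], [119.0, 178.0], [249.0, 267.0], [121.0, 238.0], [291.0, 115.0]]
10 [[250.0, 203.0], [117.0, 174.0], [246.0, 268.0], [117.0, 238.0], [290.0, 122.0]]
```

View pics/p6.png

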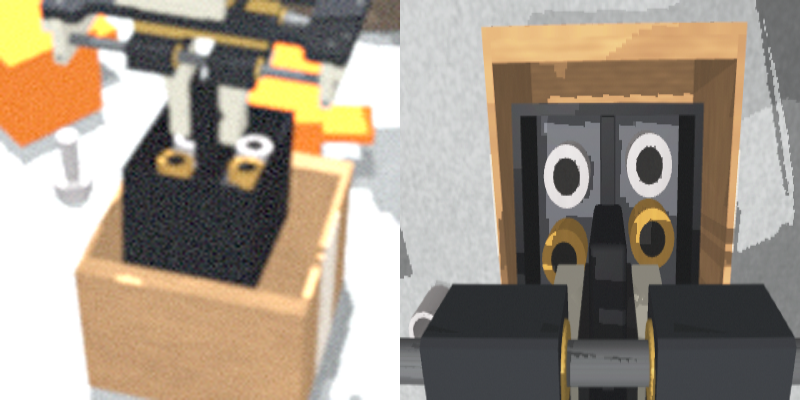

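The caddy stands about level (under 5° off). Its left edge is vertical from (124,172) to (125,275), with the underside still inside. A light +x contact remains, so I'll back off slightly and then lift.

Request:
apply_moves(commands=[[[-0.3,0,0],0,1],[[-0.5,0,0],0,1],[[-0.5,0,0],0,1],[[-0.5,0,0],0,1]])

```text
clock: 7.82
tool_pos: [0.5406, 0.0118, 0.212]
orientation: [180.0, 0.1, -178.1]
force: [-0.3, -0.6, -3.3]
opening: 0.0138
gripper_force: 30.0
```

```bash
python3 - <<'E'
from h import *
o=ctrl.get_obs(); print(o['tool_pos'],o['force'],o['moment'])
s=snap('top')
c=np.array([at(s,p,.012) for p in [(126,138),(213,129),(220,216),(132,225)]]); print(c.mean(0),[(d['at'],at(s,d['at'],.012)) for d in ctrl.search_frame(s,'board')[:1]])
E
```

```text
[0.54064843 0.01183885 0.21197554] [-0.28190007 -0.62658385 -3.27431522] [-0.03998736  0.04700737 -0.02292838]
[0.56285  0.330475 0.012   ] [([209.2, 202.1], array([0.5044, 0.2472, 0.012 ]))]
```

Request:
apply_moves(commands=[[[0,0,1],0,1],[[0,0,2.5],0,1],[[0,0,4],0,1],[[0,0,5.5],0,1],[[0,0,6.5],0,1],[[0.1,1,7],0,1],[[0.3,3,7],0,1],[[0.5,5.5,7],0,1],[[0.7,8,7],0,1],[[0.9,10.5,7],0,1],[[1.1,13,7],0,1],[[1.3,15.5,7],0,1],[[1.5,18,7],0,1],[[1.7,20.5,7],0,1],[[1.9,23,7],0,1],[[2.1,25.5,7],0,1],[[2.3,28,7],0,1],[[2.5,30.5,7],0,1],[[2.6,31.9,7],0,1],[[2.6,31.9,7],0,1]])

```text
clock: 9.58
tool_pos: [0.5658, 0.3337, 0.2804]
orientation: [-180.0, -0.1, -177.9]
force: [0.7, 0.8, -3.4]
opening: 0.0137
gripper_force: 30.0
```

Request:
apply_moves(commands=[[[0,0,0],0,1],[[0,0,-2],0,1],[[0,0,-4],0,1],[[0,0,-6],0,1],[[0,0,-8],0,1],[[0,0,-9.5],0,1],[[0,0,-10.5],0,1],[[0,0,-11],0,1],[[0,0,-11],0,1],[[0,0,-11],0,1]])

```text
clock: 10.42
tool_pos: [0.5665, 0.3305, 0.1724]
orientation: [180.0, 0.0, -178.1]
force: [0.3, 0.6, -2.5]
opening: 0.0134
gripper_force: 30.0
```

```bash
python3 - <<'E'
from h import *
s=snap('scene'); w=snap('top'); o=ctrl.get_obs(); print(o['tool_pos'],o['force'],o['moment'])
f=lambda s:cv2.cvtColor(s['img'],cv2.COLOR_RGB2BGR)
cv2.imwrite('pics/p7.png',np.hstack([cv2.resize(f(s)[210:410,370:570],(400,400)),cv2.resize(f(w)[100:260,90:250],(400,400))]))
E
```

```text
[0.56666252 0.33091898 0.1728899 ] [ 0.48518722 -0.77181602 -3.35693374] [-0.00873288  0.01297884 -0.02782059]
```

View pics/p7.png

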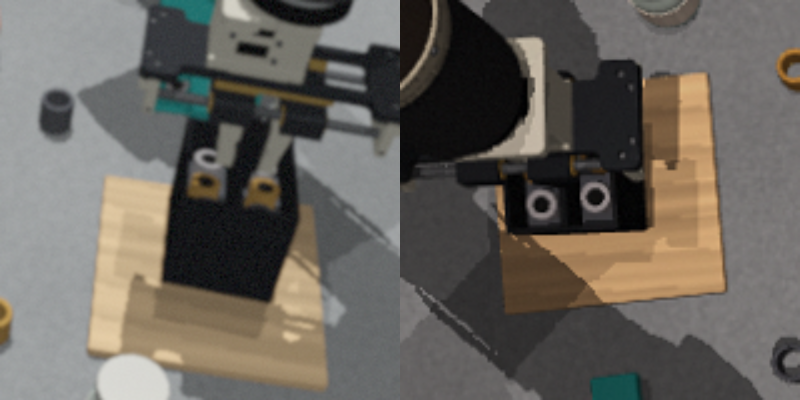

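The caddy hangs upright over the middle of the board: its base is at (165–275,290) in the scene half, with board showing on all sides. I'll lower it gently.

Request:
apply_moves(commands=[[[0,0,-1],0,1],[[0,0,-2],0,1],[[0,0,-2.8],0,1],[[0,0,-3.2],0,1],[[0,0,-3.4],0,1],[[0,0,-3.4],0,1]])

```text
clock: 11.02
tool_pos: [0.5658, 0.3304, 0.1366]
orientation: [-179.9, -0.1, -178.1]
force: [-0.1, 0.3, -3.5]
opening: 0.0137
gripper_force: 30.0
```

Request:
apply_moves(commands=[[[0,0,-0.2],0,1],[[0,0,-0.4],0,1],[[0,0,-0.4],0,1]])

```text
clock: 11.27
tool_pos: [0.5665, 0.3309, 0.1343]
orientation: [180.0, 0.1, -178.1]
force: [-0.6, 0.3, -0.5]
opening: 0.0138
gripper_force: 30.0
```

Request:
apply_moves(commands=[[[0,0,-0.15],0,1],[[0,0,-0.3],0,1],[[0,0,-0.3],0,1]])

```text
clock: 11.52
tool_pos: [0.5682, 0.3311, 0.1335]
orientation: [179.9, 0.3, -178.0]
force: [2.4, -2.6, 8.8]
opening: 0.0141
gripper_force: 30.0
```

Request:
apply_moves(commands=[[[0,0,-0.15],0,1],[[0,0,-0.3],0,1],[[0,0,-0.3],0,1]])

```text
clock: 11.77
tool_pos: [0.5701, 0.3313, 0.1325]
orientation: [179.9, 0.5, -178.0]
force: [4.9, -4.4, 16.3]
opening: 0.0136
gripper_force: 30.0
```

```bash
python3 - <<'E'
from h import *
s=snap('scene'); o=ctrl.get_obs(); print(o['tool_pos'],o['force'],o['moment'])
f=lambda s:cv2.cvtColor(s['img'],cv2.COLOR_RGB2BGR)
g=cv2.convertScaleAbs(f(s)[250:410,390:550],alpha=2,beta=15)
cv2.imwrite('pics/p8.png',cv2.resize(g,(560,560),interpolation=2))
E
```

```text
[0.57001851 0.33129927 0.13248266] [ 5.10819864 -4.82570806 15.10720907] [-2.21332441 -1.66890565 -0.02058051]
```

View pics/p8.png

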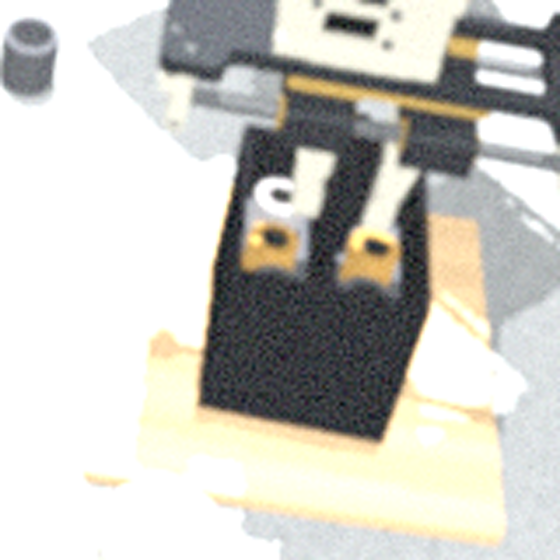

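The caddy stands on the board. Its front base edge runs (200,405)–(380,440), with no tilt visible. I'll ease the press and release.

Request:
apply_moves(commands=[[[0,0,0.2],0,1],[[0,0,0.5],0,1],[[0,0,0.5],0,1]])

```text
clock: 12.07
tool_pos: [0.5658, 0.3306, 0.1328]
orientation: [180.0, -0.0, -178.1]
force: [-0.2, -1.0, -4.2]
opening: 0.014
gripper_force: 30.0
```

Request:
apply_moves(commands=[[[0,0,0],0,0.8],[[0,0,0],0,0.7],[[0,0,0],0,0.6],[[0,0,0],0,0.5],[[0,0,0],0,0.5],[[0,0,0],0,0.5],[[0,0,2],0,0.5],[[0,0,4.5],0,0.5],[[0,0,7],0,0.5],[[0,0,10],0,0.5],[[0,0,13],0,0.5],[[-6,0,13],0,0.5],[[-10,-3,13],0,0.5],[[-13,-6,13],0,0.5],[[-13,-6,13],0,0.5],[[-13,-6,13],0,0.5]])

```text
clock: 13.4
tool_pos: [0.4328, 0.268, 0.2636]
orientation: [179.9, 0.0, -178.0]
force: [-0.2, 0.0, -1.3]
opening: 0.0438
gripper_force: 0.0
```

```bash
python3 - <<'E'
from h import *
s=snap('scene'); w=snap('top'); o=ctrl.get_obs(); print(o['tool_pos'],o['force'],o['opening'])
f=lambda s:cv2.cvtColor(s['img'],cv2.COLOR_RGB2BGR)
g=cv2.convertScaleAbs(f(s)[230:410,380:560],alpha=1.7,beta=15)
cv2.imwrite('pics/p9.png',np.hstack([cv2.resize(g,(400,400),interpolation=2),cv2.resize(f(w)[100:260,90:250],(400,400))]))
C=np.array([.5655,.3313])
P=[[C[0]-.004+x-.035*y,C[1]+y+.035*x,z+.012] for x,y,z in[(.055,.045,0),(.055,-.045,0),(.055,.045,.09),(.055,-.045,.09),(-.055,.045,.09),(-.055,-.045,.09),(.02,0,.136),(-.02,0,.136)]]
print(((proj(s,np.array(P))-[380,230])*400/180).round().tolist()); print(((proj(w,np.array(P))-[90,100])*2.5+[400,0]).round().tolist())
E
```

```text
[0.43570615 0.27043595 0.26365206] [ 0.43468467 -0.19308633 -0.32190604] 0.043754812254213266
[[262.0, 321.0], [146.0, 297.0], [293.0, 248.0], [168.0, 223.0], [294.0, 138.0], [179.0, 117.0], [247.0, 156.0], [248.0, 117.0]]
[[554.0, 135.0], [654.0, 130.0], [518.0, 110.0], [626.0, 105.0], [520.0, 242.0], [628.0, 236.0], [554.0, 136.0], [554.0, 186.0]]
```

View pics/p9.png

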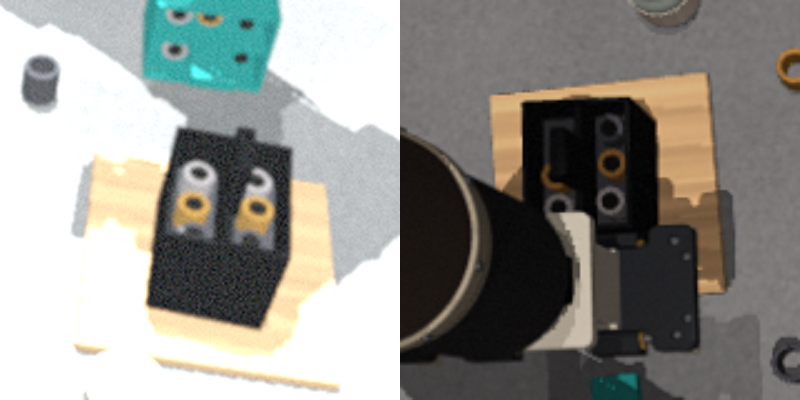

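The caddy stands upright and free on the board. Its base corners at (148,303) and (262,325) lie within about 6 crop pixels of where I predicted them for the board's middle, and the gripper is clear of it.

```bash
python3 -c "
from plant import ctrl
print(ctrl.close_job())"
```

```text
the job is handed in; nothing more can be done
None
```

I turned the wedged caddy level inside its carton, lifted it straight out and set it upright on the middle of the plywood board. The gripper was clear and the other caddy was never approached. I handed the job in at about 13.5 s; it returned no verdict.

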